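# Unlatch and open the loaf bin's gate to air it

### The arm

A 6-joint arm with a two-finger parallel gripper is mounted at the origin on the work surface. World frame = base frame: x ahead of the robot, y to its left, z up, the work surface at z = 0. Lengths are in mm, angles in rad, forces in N, time in s.
With the tool pointing down it reaches from about 350 to 875 mm from the base axis. Payload 4.2 kg.
Tool frame: the origin (TCP) lies midway between the tips of the shut fingers; the grasp point (between the pads) lies 19 mm behind it; z points along the fingers, y is the line along which they close (so a half turn about z gives the same grasp; the last joint's range is limited). The gripper opens to 85 mm and grips with 20 to 120 N. Pads are 22 mm wide; open, the fingers measure 114 mm over their backs; the gripper's body (76 mm by 85 mm) begins 54 mm behind the grasp point. The pads swing forward as they close: fully open they stand 13 mm farther back than shut.
Start: joints at [1.514, 0.385, 0.008, 0, -1.194, -0.259], TCP at [194.078, 594.082, 231.312] pointing down, gripper open.
Joint ranges: [-3.14, 3.14], [-1.21, 2.06], [-1.07, 1.41], [-3.16, 2.05], [-2.99, -0.16], [-3.1, 3.1]. Speed limits (rad/s): [2.79, 2.79, 3.14, 3.14, 3.14, 3.14].

### API

Orientations are given as a unit quaternion [x, y, z, w].
In Python, from bench import read_state, get_image, job_done gives the robot as it stands.
- The arm moves only by the shell command python3 -m jog 'ROWS'. ROWS is JSON, a list of rows, each a list of 3 entries, a list of its own where there are three numbers: the shift along the world's x, y, z scaled (see below), then the turn, a rotation vector about the world's x, y, z scaled (see below), then the gripper's target within -1 to 1 (shut at 1, half-way at 0, fully open at -1). In form: [[[x, y, z], [wx, wy, wz], claw], ...]. A call has 1 to 20 rows; each row is the pose to reach, as a shift and turn from the pose commanded when the call began; what a row does not reach only later rows make up. The controller multiplies each number of a shift by 10 cm and each number of a turn by 120 degrees. A row lasts 1/10 s, in which the tool goes at most 50 mm and 8.59 degrees, less where a joint would pass 70% of its speed; a pose out of reach is approached as far as the arm can. A call with a number of a shift or a turn outside -1 to 1 is refused whole. A call with a gripper value outside its range is refused whole. The fingers move at their own pace and stop on an object; the grip force is fixed at half the most. Time passes only in rows, so rows that repeat a pose let the fingers close. It gives the time, the measured TCP pose, the force, the opening and the grip force at its end, in the units of the state.
- read_state(): the state, without advancing time (a new reading comes with each control period).
- get_image(name): name is "side" or "top" or "wrist"; returns a dict with "frame" (400x640x3 uint8, red, green, blue), "range_z" (400x640 float32, mm along the optical axis (not along the pixel's ray), 0 where there is no reading), "fx", "fy", "cx", "cy" (pixels), "distortion" ([k1, k2, p1, p2, k3] as OpenCV has them; the pictures are not rectified), "R" (3x3) and "t" (3): a world point X has camera coordinates R X + t. Camera axes: x right, y down, z forward; pixel columns grow to the right and rows downward; lengths in mm; the calibration is good to about 2 mm. A picture is of the moment at which its call begins.
- job_done(): hands the job in; it is judged then, once.
The state is a dict: "clock": time; "joints": joint angles; "joint_vel": joint speeds; "joint_efforts": joint torques, N m; "position": TCP position; "ee_rot": TCP orientation; "contact_force": force on the tool from outside, world axes, zero at the start; "wrist_torque": the same for the moment, N m; "gripper_width": finger opening in mm; "grasp_force": force on a finger pad.
Only numpy, scipy, OpenCV 4.12 (cv2) and the standard library are available. Lean on these libraries where they do the work, as an engineer would, in place of code of your own. Each camera call takes 0.05 s, during which the arm holds its last target. There are 200 camera calls.

### The job

The empty loaf bin wants airing: press its red thumb lever down to lift the gravity latch bar out of its catch, feeling gently for the height at which the bar comes free, draw the gate off the catch with the lever held down, and swing it wide open, to about a right angle. Do not strain the latch against its catch, do not fling the gate, and leave it standing open with the bar dropped back level and the other things on the counter untouched.

Things in the scene. Friction and masses are not known exactly. Their poses are not given: they have to be found in the camera images.
- bin: White enamel loaf bin with navy trim, fixed to the counter, 300 mm wide, 220 deep, 190 high. Origin under the middle of its front face, on the counter. z up; its -x axis points straight out of the front (gate side), its y axis runs along the front towards the hinge.
- hinge (a point): Point on the vertical hinge axis of the gate, fixed to the bin, 100 mm above the counter, at bin x -6, y +135 mm. Same axes as the bin.
- gate (a joint): Hinge angle of the gate, rad: 0 shut, 1.75 at its open stop. White panel 230 mm wide, 12 thick, top 175 mm above the counter, hinged at the bin's +y end; it opens out of the front (to bin -x), a clockwise turn about the hinge seen from above. It stays where it is left (drag 0.08 N m).
- latch: Steel latch bar with brass weight, see-sawing on a pivot on the gate's front, 150 mm above the counter; origin on the pivot, axes as the bin's while shut and level. Bar 8 thick (x), 12 high; its tip reaches 101 mm to -y into the catch, the red tray is on its +y end. Gravity holds it level (z upright) on a stop; pressing the tray with 1 to 3 N lifts the tip (at most 0.5 rad).
- tray: Red thumb lever: a tray fixed to the bar's +y end, axes as the latch's, open above and at its ends. Origin: middle of the floor's top face, 77.5 mm from the pivot in y, 10 above it, so 160 mm above the counter at rest; 102.5 mm from the hinge along the gate, 30 in front of it. Floor 40 mm (x) by 66 (y), 5 thick. Closed fingers go down into it, press the floor and pull by its lip.
- catch: Dark slotted plate fixed on the bin's front at its -y end, 16 x 100 mm; origin on the bin's face, 135 mm above the counter. It carries the steel keeper (lip and brass guard) described at slot. More than 8 N between bar and catch spoils it, be it by pulling while the bar is still behind the lip or by lifting hard into the guard.
- butter_dish: Green ceramic butter dish with lid, 170 x 110 x 75 mm, origin under its centre. Bystander.
- jar: Empty glass jar with a steel screw lid, 84 mm across, 116 high, origin under its centre. Bystander.
- board: Small beech board 180 x 110 x 16 mm, origin under its centre. Bystander.
- tongs: Steel toast tongs 190 mm long lying on the board, origin under the middle. Bystander.
- tray_lip (a point): Middle of the top edge of the tray's upright outer lip: 22.5 mm from the tray's origin towards -x (away from the gate) and 15 above the floor; the lip is 5 thick. The inner face of the lip is 20 mm and the gate's face 24 mm from the tray's origin, so the gap for the fingers is 44 mm.
- slot (a point): Where the middle of the resting bar's tip lies in the keeper, 91 mm from the pivot. The keeper's height differs each time, unmeasured: its lip (in front of the tip) tops out 8 to 26 mm above the resting bar's underside; a sprung guard (4 N per mm) is 15 mm over the lip. The tip must pass between them until the gate is about 0.06 rad open.
- tray_press (a point): Middle of the tray floor, where to press. It goes down 6 to 29 mm under only the bar's weight, until the tip meets the sprung guard, felt there as a clear rise of force: 5 to 7 N in all on the tray is then right and safe (bar free of the lip); more than 9 N is too much.

How it is judged:
By the outcome, as a careful person would: the job done as asked, in the order asked, and still so for the second after the job is handed in, with the robot touching nothing.
It also fails if it takes over 45 s, if anything falls off the work surface, if the arm or the gripper's body presses on something with over 40 N, if the wrist force passes 120 N, or if a joint passes its speed limit or range.

## Working session

There is one attempt and no reset: what is moved stays moved. The work goes in short steps, Python scripts to look and compute and a shell command to move; the robot and the scene stay as the last step left them, time stands still between calls to the robot, and variables do not carry over. Pictures are saved under pics/ and viewed, at most 10 in all, crops included, and the job is handed in when it is done.

```bash
mkdir -p pics; cat > h.py <<'E'
import numpy as np, cv2
from bench import *
def grab(n):
    im=get_image(n); np.savez('/tmp/'+n+'.npz',**im); return im
def w(im,u,v,z=None):
    K=np.array([[im['fx'],0,im['cx']],[0,im['fy'],im['cy']],[0,0,1.]])
    p=cv2.undistortPoints(np.array([[[u,v]]],float),K,np.array(im['distortion'],float))[0,0]
    R=np.array(im['R']);t=np.array(im['t'])
    d=R.T@np.array([p[0],p[1],1.]); c=-R.T@t
    if z is None:
        return c+d*im['range_z'][int(v),int(u)]
    return c+d*(z-c[2])/d[2]
E
python3 - <<'E'
from h import *
s=read_state();print(s)
for n in('top','side'):
    im=grab(n);cv2.imwrite(f'pics/{n}1.png',im['frame'][:,:,::-1])
    print(n,-np.array(im['R']).T@im['t'])
    hsv=cv2.cvtColor(im['frame'],cv2.COLOR_RGB2HSV)
    m=((hsv[...,0]<8)|(hsv[...,0]>172))&(hsv[...,1]>150)&(hsv[...,2]>80)
    n_,l,st,c=cv2.connectedComponentsWithStats(m.astype('uint8'))
    for i in range(1,n_):
        if st[i,4]>30: print(st[i],c[i],w(im,*c[i]))
E
```

```text
{'clock': 0.0, 'joints': array([ 1.51360571e+00,  3.85563670e-01,  6.61439787e-03, -5.13771561e-04,
       -1.19401798e+00, -2.58571288e-01]), 'joint_vel': array([-0.00106483, -0.00133687, -0.00017836, -0.00027172,  0.00132038,
       -0.00117958]), 'joint_efforts': array([-3.52853431e-05, -3.92285728e+01,  1.88395375e+01,  4.18589383e+00,
       -4.60650801e-03,  5.15108042e-06]), 'position': array([193.90084122, 593.53383015, 230.21064026]), 'ee_rot': array([ 9.87547154e-01, -1.57319369e-01, -1.28443231e-04,  1.10396701e-03]), 'contact_force': array([-0.10241574,  0.14116786, -0.11262462]), 'wrist_torque': array([-0.01531307,  0.03139251, -0.00961252]), 'grasp_force': 0.0, 'gripper_width': 85.2283375446917}
top [ 420.83499176 -117.33124485 1380.24807906]
[212 189  19  25 373] [221.         201.17962466] [602.71719022 162.59450149 160.7994079 ]
[  0 323   7  10  47] [  2.14893617 328.36170213] [254.42318349 788.91407715  75.76774378]
[  0 349  13   6  46] [  5.10869565 351.67391304] [192.64370165 766.98197896  85.70873104]
[ 13 355   8   9  50] [ 17.1  359.76] [168.05406859 740.0001919   73.66929597]
side [ 115.81970033 -891.98785108 1064.96580207]
[ 57  67  30  40 656] [72.27896341 87.61280488] [166.47627474 834.24164445  63.14533845]
[ 90  75  17  16 195] [97.2974359  82.19487179] [248.10994011 793.94472304  81.62630835]
[256 123  26  15 234] [268.41025641 129.73076923] [600.88784768 160.65151721 160.63471446]
```

View pics/top1.png

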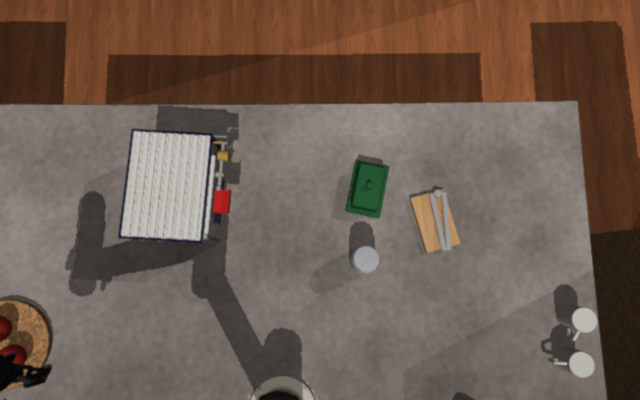

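View pics/side1.png

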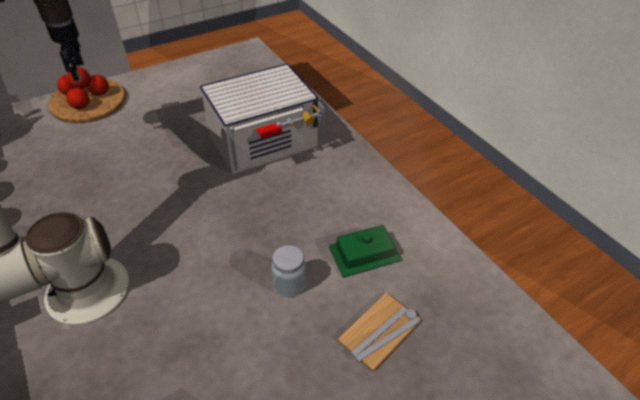

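The top view shows the bin with its front facing right, towards world -y. The roof front corners are near (202,242) and (214,134), the red tray is at (221,201), and the brass weight and catch are at (222,150). The side view shows the tray at (268,130), the jar at (288,270), and the dish at (365,250). The area in front of the gate is clear.

```bash
python3 - <<'E'
from h import *
im=dict(np.load('/tmp/top.npz'))
for p in [(202,241),(214,134),(132,130),(121,236)]: print(p,w(im,*p,z=190).round(1))
z=im['range_z']; pts=[]
P=np.array([[w(im,u,v) for u in range(100,245)] for v in range(115,255)])
roof=(abs(P[...,2]-188)<8)
q=P[roof][:,:2].astype(np.float32); r=cv2.minAreaRect(q); print('roof rect',r, cv2.boxPoints(r).round(0), np.median(P[roof][:,2]))
hsv=cv2.cvtColor(im['frame'],cv2.COLOR_RGB2HSV)[115:255,100:245]
m=((hsv[...,0]<8)|(hsv[...,0]>172))&(hsv[...,1]>150)&(hsv[...,2]>80)
for lo,hi in((152,165),(165,182)):
  q=P[m&(P[...,2]>lo)&(P[...,2]<hi)]; print(lo,len(q),q.mean(0),cv2.boxPoints(cv2.minAreaRect(q[:,:2].astype(np.float32))).round(0))
ms=dict(np.load('/tmp/side.npz'));f=cv2.resize(ms['frame'][60:180,190:330],None,fx=5,fy=5,interpolation=2)
cv2.imwrite('pics/sidecrop.png',f[:,:,::-1])
E
```

```text
(202, 241) [489.8 204.2 190. ]
(214, 134) [788.8 180.1 190. ]
(132, 130) [801.1 408.5 190. ]
(121, 236) [505.1 422.1 190. ]
roof rect ((644.3057250976562, 288.6352233886719), (268.4617919921875, 307.87200927734375), 86.2376708984375) [[482. 165.]
 [789. 145.]
 [807. 412.]
 [500. 433.]] 192.26789333680358
152 292 [603.35572577 165.19175194 159.84075504] [[572. 146.]
 [637. 146.]
 [637. 185.]
 [572. 185.]]
165 58 [600.69362186 141.96345149 173.33938673] [[570. 140.]
 [632. 137.]
 [634. 164.]
 [571. 167.]]
```

View pics/sidecrop.png

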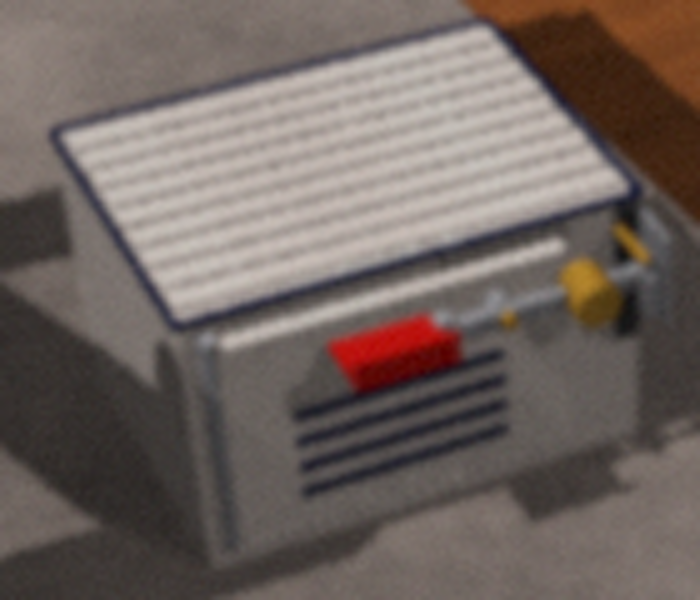

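```bash
python3 -m jog '[[[0.5,-0.5,0.7],[0,0,-0.07],1],[[1,-1,0.7],[0,0,-0.15],1],[[1,-1,0.7],[0,0,-0.15],1],[[1,-1,0.7],[0,0,-0.15],1]]' >/dev/null
python3 -m jog '[[[0.5,-0.5,0],[0,0,-0.07],1],[[1,-1,0],[0,0,-0.15],1],[[1,-1,0],[0,0,-0.15],1]]' >/dev/null
python3 -m jog '[[[0.5,-0.5,0],[0,0,-0.07],1],[[1,-1,0],[0,0,-0.15],1],[[1,-1,0],[0,0,-0.15],1]]'
python3 -m jog '[[[0.5,-0.5,0],[0,0,-0.07],1],[[1,-1,0],[0,0,-0.15],1],[[1,-1,0],[0,0,-0.18],1],[[1,-1,0],[0,0,-0.18],1]]'
python3 - <<'E'
from h import *
s=read_state();print(s['clock'],s['position'],s['ee_rot'],s['gripper_width'],s['contact_force'])
im=grab('wrist');cv2.imwrite('pics/w1.png',im['frame'][:,:,::-1])
P=np.array([[w(im,u,v) for u in range(0,640,2)] for v in range(0,400,2)])
hsv=cv2.cvtColor(im['frame'],cv2.COLOR_RGB2HSV)[::2,::2]
m=((hsv[...,0]<8)|(hsv[...,0]>172))&(hsv[...,1]>150)&(hsv[...,2]>60)&(im['range_z'][::2,::2]>0)
for lo,hi in((152,166),(166,182)):
  q=P[m&(P[...,2]>lo)&(P[...,2]<hi)]
  if len(q)>10: print(lo,len(q),q.mean(0),cv2.boxPoints(cv2.minAreaRect(q[:,:2].astype(np.float32))).round(0))
E
```

```text
clock: 1.1
position: [495.1, 292.4, 300.6]
ee_rot: [0.808, -0.59, -0.0, 0.001]
contact_force: [0.4, -0.4, -0.2]
gripper_width: 0.0
grasp_force: 0.0
clock: 1.5
position: [596.4, 190.8, 299.3]
ee_rot: [-0.682, 0.732, 0.0, -0.001]
contact_force: [-0.6, 0.4, -1.7]
gripper_width: 0.2
grasp_force: 0.0
1.5 [596.4268017  190.77135479 299.2662596 ] [-6.81505141e-01  7.31811944e-01  1.23558352e-04 -1.41611622e-03] 0.21677689719050178 [-0.55968957  0.35388624 -1.69052843]
152 959 [602.41449004 163.5458264  161.06050971] [[569. 147.]
 [634. 143.]
 [637. 181.]
 [572. 185.]]
166 171 [601.19287252 140.38671493 174.92687982] [[569. 140.]
 [634. 136.]
 [634. 141.]
 [569. 145.]]
```

View pics/w1.png

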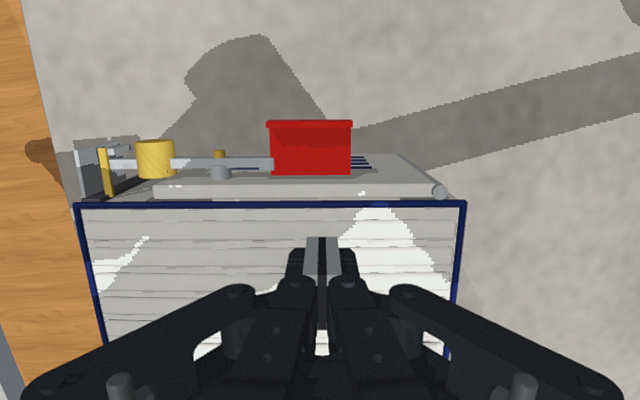

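The wrist view shows the red tray at (311,148), with its lip along row 125 and the bar running left to the brass weight (155,157) and the catch (100,165). The tray centre comes out at about (602.7,162.8,161), which agrees with the bin geometry. I'll go down over it.

```bash
python3 -m jog '[[[0,-0.32,0],[0,0,0],1],[[0,-0.32,-0.5],[0,0,0],1],[[0,-0.32,-1],[0,0,0],1],[[0,-0.32,-1],[0,0,0],1],[[0,-0.32,-1],[0,0,0],1],[[0,-0.32,-1],[0,0,0],1],[[0,-0.32,-1],[0,0,0],1],[[0,-0.32,-1],[0,0,0],1]]'; python3 -c "
from h import *
s=read_state();print(s['position'],s['contact_force'])"
```

```text
clock: 2.35
position: [594.9, 162.8, 203.5]
ee_rot: [-0.684, 0.729, -0.001, 0.002]
contact_force: [0.7, 0.4, 0.2]
gripper_width: -0.1
grasp_force: 0.0
[594.94189244 162.78104056 203.53530267] [0.68437651 0.35870074 0.24894093]
```

```bash
python3 -m jog '[[[0,0,-0.15],[0,0,0],1],[[0,0,-0.3],[0,0,0],1],[[0,0,-0.33],[0,0,0],1],[[0,0,-0.35],[0,0,0],1],[[0,0,-0.35],[0,0,0],1]]'; python3 -m jog '[[[0,0,-0.02],[0,0,0],1],[[0,0,-0.04],[0,0,0],1],[[0,0,-0.06],[0,0,0],1],[[0,0,-0.06],[0,0,0],1]]'; python3 -m jog '[[[0,0,-0.02],[0,0,0],1],[[0,0,-0.04],[0,0,0],1],[[0,0,-0.06],[0,0,0],1],[[0,0,-0.06],[0,0,0],1]]'
```

```text
clock: 2.85
position: [594.5, 162.2, 167.1]
ee_rot: [-0.684, 0.729, -0.0, 0.001]
contact_force: [-0.4, -0.1, -0.2]
gripper_width: 0.0
grasp_force: 0.0
clock: 3.25
position: [594.1, 162.1, 160.2]
ee_rot: [-0.684, 0.73, -0.0, -0.0]
contact_force: [-0.4, -0.1, 0.4]
gripper_width: -0.1
grasp_force: 0.0
clock: 3.65
position: [593.8, 162.1, 154.0]
ee_rot: [-0.684, 0.73, 0.0, -0.0]
contact_force: [-1.3, 0.3, 2.0]
gripper_width: -0.4
grasp_force: 1.0
```

```bash
cat > ck.py <<'E'
import sys
from bench import read_state
s=read_state();f=s['contact_force'];print(round(s['clock'],2),s['position'].round(1),f.round(1))
sys.exit(f[2]>3.7)
E
python3 -m jog '[[[0,0,-0.006],[0,0,0],1],[[0,0,-0.006],[0,0,0],1]]' >/dev/null; python3 ck.py && 
python3 -m jog '[[[0,0,-0.006],[0,0,0],1],[[0,0,-0.006],[0,0,0],1]]' >/dev/null; python3 ck.py && 
python3 -m jog '[[[0,0,-0.006],[0,0,0],1],[[0,0,-0.006],[0,0,0],1]]' >/dev/null; python3 ck.py && 
python3 -m jog '[[[0,0,-0.006],[0,0,0],1],[[0,0,-0.006],[0,0,0],1]]' >/dev/null; python3 ck.py && 
python3 -m jog '[[[0,0,-0.006],[0,0,0],1],[[0,0,-0.006],[0,0,0],1]]' >/dev/null; python3 ck.py && 
python3 -m jog '[[[0,0,-0.006],[0,0,0],1],[[0,0,-0.006],[0,0,0],1]]' >/dev/null; python3 ck.py
```

```text
3.85 [593.9 162.1 153.7] [-2.3  0.3  2.2]
3.85 [593.9 162.1 153.7] [-2.3  0.3  2.2]
3.85 [593.9 162.1 153.7] [-2.3  0.3  2.2]
3.85 [593.9 162.1 153.7] [-2.3  0.3  2.2]
3.85 [593.9 162.1 153.7] [-2.3  0.3  2.2]
3.85 [593.9 162.1 153.7] [-2.3  0.3  2.2]False
False
False
False
False
False
```

```bash
sed -i 's/sys.exit(f\[2\]>3.7)/sys.exit(int(f[2]>3.7))/' ck.py
python3 -m jog '[[[0,0,-0.006],[0,0,0],1],[[0,0,-0.006],[0,0,0],1]]' >/dev/null; python3 ck.py && 
python3 -m jog '[[[0,0,-0.006],[0,0,0],1],[[0,0,-0.006],[0,0,0],1]]' >/dev/null && python3 ck.py && 
python3 -m jog '[[[0,0,-0.006],[0,0,0],1],[[0,0,-0.006],[0,0,0],1]]' >/dev/null && python3 ck.py && 
python3 -m jog '[[[0,0,-0.006],[0,0,0],1],[[0,0,-0.006],[0,0,0],1]]' >/dev/null && python3 ck.py && 
python3 -m jog '[[[0,0,-0.006],[0,0,0],1],[[0,0,-0.006],[0,0,0],1]]' >/dev/null && python3 ck.py && 
python3 -m jog '[[[0,0,-0.006],[0,0,0],1],[[0,0,-0.006],[0,0,0],1]]' >/dev/null && python3 ck.py &&
python3 -m jog '[[[0,0,-0.006],[0,0,0],1],[[0,0,-0.006],[0,0,0],1]]' >/dev/null && python3 ck.py && 
python3 -m jog '[[[0,0,-0.006],[0,0,0],1],[[0,0,-0.006],[0,0,0],1]]' >/dev/null && python3 ck.py && 
python3 -m jog '[[[0,0,-0.006],[0,0,0],1],[[0,0,-0.006],[0,0,0],1]]' >/dev/null && python3 ck.py
```

```text
4.05 [594.  162.1 153. ] [-1.7 -0.   2.6]
4.25 [594.1 162.1 152.4] [-2.5  0.7  2.3]
4.45 [594.1 162.1 151.8] [-1.4 -0.8  1.9]
4.65 [594.1 162.  151.2] [-1.7  0.1  1.3]
4.85 [594.1 162.  150.6] [-1.5  0.9  2.1]
5.05 [594.  162.1 150. ] [-0.9  0.9  2.3]
5.25 [594.1 162.1 149.4] [-1.3 -0.5  2.3]
5.45 [594.1 162.1 148.8] [-1.6 -0.3  2.7]
5.65 [594.1 162.1 148.2] [-2.4  0.   2. ]
```

```bash

python3 -m jog '[[[0,0,-0.007],[0,0,0],1],[[0,0,-0.007],[0,0,0],1]]' >/dev/null; python3 ck.py && 
python3 -m jog '[[[0,0,-0.007],[0,0,0],1],[[0,0,-0.007],[0,0,0],1]]' >/dev/null && python3 ck.py && 
python3 -m jog '[[[0,0,-0.007],[0,0,0],1],[[0,0,-0.007],[0,0,0],1]]' >/dev/null && python3 ck.py && 
python3 -m jog '[[[0,0,-0.007],[0,0,0],1],[[0,0,-0.007],[0,0,0],1]]' >/dev/null && python3 ck.py && 
python3 -m jog '[[[0,0,-0.007],[0,0,0],1],[[0,0,-0.007],[0,0,0],1]]' >/dev/null && python3 ck.py && 
python3 -m jog '[[[0,0,-0.007],[0,0,0],1],[[0,0,-0.007],[0,0,0],1]]' >/dev/null && python3 ck.py &&
python3 -m jog '[[[0,0,-0.007],[0,0,0],1],[[0,0,-0.007],[0,0,0],1]]' >/dev/null && python3 ck.py && 
python3 -m jog '[[[0,0,-0.007],[0,0,0],1],[[0,0,-0.007],[0,0,0],1]]' >/dev/null && python3 ck.py && 
python3 -m jog '[[[0,0,-0.007],[0,0,0],1],[[0,0,-0.007],[0,0,0],1]]' >/dev/null && python3 ck.py && 
python3 -m jog '[[[0,0,-0.007],[0,0,0],1],[[0,0,-0.007],[0,0,0],1]]' >/dev/null && python3 ck.py && 
python3 -m jog '[[[0,0,-0.007],[0,0,0],1],[[0,0,-0.007],[0,0,0],1]]' >/dev/null && python3 ck.py && 
python3 -m jog '[[[0,0,-0.007],[0,0,0],1],[[0,0,-0.007],[0,0,0],1]]' >/dev/null && python3 ck.py && 
python3 -m jog '[[[0,0,-0.007],[0,0,0],1],[[0,0,-0.007],[0,0,0],1]]' >/dev/null && python3 ck.py && 
python3 -m jog '[[[0,0,-0.007],[0,0,0],1],[[0,0,-0.007],[0,0,0],1]]' >/dev/null && python3 ck.py
```

```text
5.85 [594.1 162.1 147.7] [-1.9  0.2  2.1]
6.05 [594.2 162.1 147.3] [-2.6  0.2  4.5]
```

```bash
python3 -m jog '[[[0,0,0],[0,0,0],1],[[0,0,0],[0,0,0],1]]' >/dev/null; python3 ck.py; 
python3 -m jog '[[[0,0,0],[0,0,0],1]]' >/dev/null; python3 ck.py;python3 -m jog '[[[0,0,-0.002],[0,0,0],1],[[0,0,-0.002],[0,0,0],1]]' >/dev/null; python3 ck.py; python3 -m jog '[[[0,0,0],[0,0,0],1]]' >/dev/null; python3 ck.py
```

```text
6.25 [594.2 162.  147.2] [-2.3 -0.1  4.3]
6.35 [594.1 162.1 147.1] [-1.9 -0.8  5.3]
6.55 [594.2 162.1 147. ] [-1.8 -0.1  5.7]
6.65 [594.2 162.1 147. ] [-3.1 -0.5  5.2]
```

```bash
python3 -m jog '[[[0,-0.02,-0.001],[0,0,0],1],[[0,-0.04,-0.001],[0,0,0],1],[[0,-0.06,-0.001],[0,0,0],1],[[0,-0.06,-0.001],[0,0,0],1]]' >/dev/null; python3 ck.py;
python3 -m jog '[[[0,-0.01,0],[0,0,0],1],[[0,-0.02,0],[0,0,0],1],[[0,-0.02,0],[0,0,0],1]]' >/dev/null; python3 ck.py
```

```text
7.05 [595.3 157.4 147.4] [-1.6  3.8  4.9]
7.35 [595.5 155.5 147.4] [-0.8  2.9  4.7]
```

```bash
python3 -m jog '[[[0,0,-0.002],[0,0,0],1],[[0,0,-0.002],[0,0,0],1]]' >/dev/null; python3 ck.py;
python3 -m jog '[[[0,-0.01,0],[0,0,0],1],[[0,-0.02,0],[0,0,0],1],[[0,-0.02,0],[0,0,0],1]]' >/dev/null; python3 ck.py
```

```text
7.55 [595.5 155.5 147.3] [-0.3  3.5  5.2]
7.85 [595.2 154.4 147.3] [-3.   6.2  4.9]
```

```bash
python3 -c "
from h import *
im=grab('wrist');cv2.imwrite('pics/w2.png',im['frame'][:,:,::-1])"
```

```text
(no output)
```

View pics/w2.png

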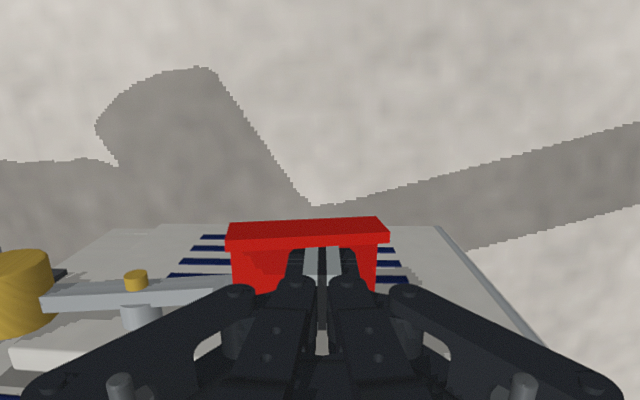

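The wrist view shows the fingers (322,262) inside the tray, close to the lip at (307,232), and the bar is tilted. I'll keep pulling gently.

```bash

python3 -m jog '[[[0,-0.01,0],[0,0,0],1],[[0,-0.01,0],[0,0,0],1]]' >/dev/null; python3 ck.py;
python3 -m jog '[[[0,0,0],[0,0,0],1]]' >/dev/null; python3 ck.py;
python3 -m jog '[[[0,-0.01,0],[0,0,0],1],[[0,-0.01,0],[0,0,0],1]]' >/dev/null; python3 ck.py;
```

```text
8.1 [594.9 153.8 147.2] [-3.4  7.   5.4]
8.2 [594.9 153.8 147.2] [-3.6  7.1  6. ]
8.4 [594.6 153.2 147.2] [-4.   8.4  6.8]
```

```bash

python3 -m jog '[[[-0.01,0,0],[0,0,-0.01],1],[[-0.01,0,0],[0,0,-0.01],1]]' >/dev/null; python3 ck.py;
python3 -m jog '[[[-0.01,0,0],[0,0,-0.01],1],[[-0.01,0,0],[0,0,-0.01],1]]' >/dev/null; python3 ck.py
```

```text
8.6 [594.4 152.7 147.4] [-3.1  7.2  5.5]
8.8 [593.9 152.  147.5] [0.5 4.2 5.6]
```

```bash
python3 -c "
from h import *
a=dict(np.load('/tmp/side.npz'));im=grab('side')
f=np.vstack([cv2.resize(x['frame'][75:155,200:330],None,fx=5,fy=3.75,interpolation=2) for x in(a,im)])
cv2.imwrite('pics/s2.png',f[:,:,::-1]);print(f.shape)"
```

```text
(600, 650, 3)
```

View pics/s2.png

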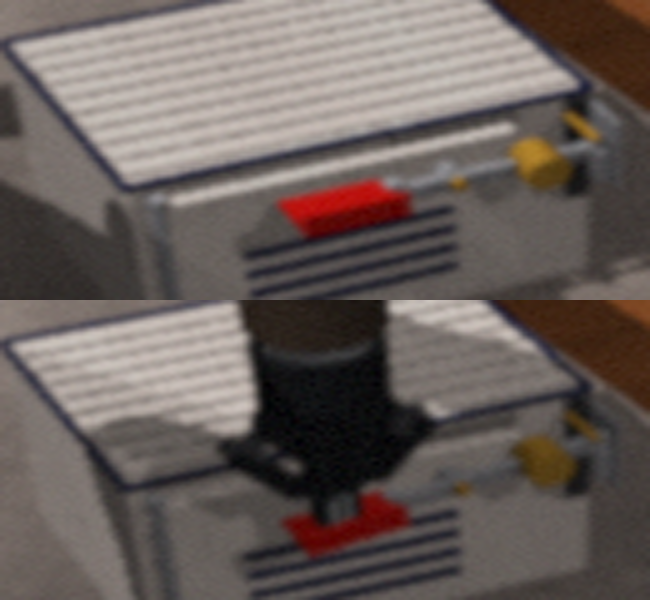

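Before (top) and now (bottom): the tray has dropped, the bar is tilted up at the keeper, around (590,440), and the gate is starting to move. I'll carry on along the arc.

```bash

python3 -m jog '[[[-0.005,-0.009,0],[0,0,-0.005],1],[[-0.01,-0.018,0],[0,0,-0.01],1],[[-0.01,-0.018,0],[0,0,-0.01],1]]' >/dev/null; python3 ck.py;
python3 -m jog '[[[-0.005,-0.009,-0.001],[0,0,-0.005],1],[[-0.01,-0.018,-0.001],[0,0,-0.01],1],[[-0.01,-0.018,-0.001],[0,0,-0.01],1]]' >/dev/null; python3 ck.py
```

```text
9.15 [592.8 149.9 147.4] [-0.6  4.2  5.7]
9.45 [590.5 146.5 146.3] [0.9 0.6 2.3]
```

```bash
python3 -c "
import numpy as np
H=np.array([503,198.5]);p=np.array([590.5,146.5])-H
for base in (0,42):
  R=lambda a:np.array([[np.cos(a),np.sin(a)],[-np.sin(a),np.cos(a)]])
  q0=R(np.radians(base))@p
  for k in range(1,15): print(3*k,((R(np.radians(base+3*k))@p-q0)/100).round(3),-3*k/120)
"
```

```text
3 [-0.028 -0.045] -0.025
6 [-0.059 -0.089] -0.05
9 [-0.092 -0.13 ] -0.075
12 [-0.127 -0.171] -0.1
15 [-0.164 -0.209] -0.125
18 [-0.204 -0.245] -0.15
21 [-0.244 -0.279] -0.175
24 [-0.287 -0.311] -0.2
27 [-0.331 -0.341] -0.225
30 [-0.377 -0.368] -0.25
33 [-0.424 -0.393] -0.275
36 [-0.473 -0.415] -0.3
39 [-0.522 -0.435] -0.325
42 [-0.573 -0.452] -0.35
3 [-0.051 -0.014] -0.025
6 [-0.103 -0.026] -0.05
9 [-0.156 -0.035] -0.075
12 [-0.209 -0.042] -0.1
15 [-0.262 -0.045] -0.125
18 [-0.315 -0.046] -0.15
21 [-0.368 -0.044] -0.175
24 [-0.421 -0.039] -0.2
27 [-0.474 -0.031] -0.225
30 [-0.526 -0.021] -0.25
33 [-0.578 -0.008] -0.275
36 [-0.629  0.008] -0.3
39 [-0.679  0.026] -0.325
42 [-0.728  0.047] -0.35
```

```bash
python3 -m jog '[[[-0.014,-0.022,0],[0,0,-0.012],1],[[-0.028,-0.045,0],[0,0,-0.025],1],[[-0.043,-0.067,0],[0,0,-0.037],1],[[-0.059,-0.089,0],[0,0,-0.05],1],[[-0.076,-0.11,0],[0,0,-0.062],1],[[-0.092,-0.13,0],[0,0,-0.075],1],[[-0.127,-0.171,0],[0,0,-0.1],1],[[-0.145,-0.19,0],[0,0,-0.112],1],[[-0.164,-0.209,0],[0,0,-0.125],1],[[-0.164,-0.209,0],[0,0,-0.125],1]]'; python3 ck.py
python3 -c "
from h import *
im=grab('top');cv2.imwrite('pics/t3.png',cv2.resize(im['frame'][110:260,100:260],None,fx=4,fy=4)[:,:,::-1])"
```

```text
clock: 10.45
position: [572.9, 125.1, 146.1]
ee_rot: [-0.548, 0.836, 0.0, -0.001]
contact_force: [-0.0, -0.6, 2.1]
gripper_width: -0.1
grasp_force: 1.3
10.45 [572.9 125.1 146.1] [-0.  -0.6  2.1]
```

View pics/t3.png

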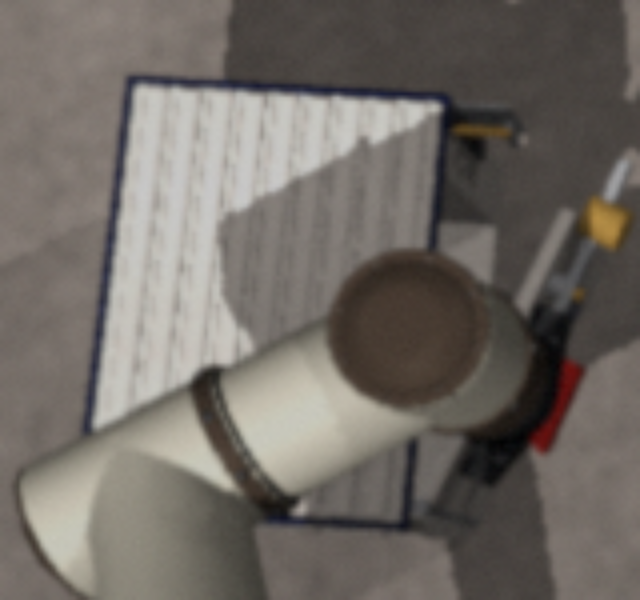

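The gate is off the catch and open about 20°. The bar, with its weight at (605,222), is clear of the keeper at (485,130). I'll keep swinging.

```bash
python3 -m jog '[[[-0.02,-0.018,0],[0,0,-0.012],1],[[-0.04,-0.036,0],[0,0,-0.025],1],[[-0.08,-0.07,0],[0,0,-0.05],1],[[-0.123,-0.102,0],[0,0,-0.075],1],[[-0.167,-0.132,0],[0,0,-0.1],1],[[-0.213,-0.159,0],[0,0,-0.125],1],[[-0.26,-0.184,0],[0,0,-0.15],1],[[-0.309,-0.206,0],[0,0,-0.175],1],[[-0.358,-0.226,0],[0,0,-0.2],1],[[-0.409,-0.243,0],[0,0,-0.225],1]]'>/dev/null; python3 ck.py
python3 -m jog '[[[-0.051,-0.014,0],[0,0,-0.025],1],[[-0.103,-0.026,0],[0,0,-0.05],1],[[-0.156,-0.035,0],[0,0,-0.075],1],[[-0.209,-0.042,0],[0,0,-0.1],1],[[-0.262,-0.045,0],[0,0,-0.125],1],[[-0.315,-0.046,0],[0,0,-0.15],1],[[-0.368,-0.044,0],[0,0,-0.175],1],[[-0.421,-0.039,0],[0,0,-0.2],1],[[-0.474,-0.031,0],[0,0,-0.225],1],[[-0.526,-0.021,0],[0,0,-0.25],1],[[-0.552,-0.015,0],[0,0,-0.262],1],[[-0.578,-0.008,0],[0,0,-0.275],1],[[-0.604,0,0],[0,0,-0.287],1],[[-0.604,0,0],[0,0,-0.287],1]]'>/dev/null; python3 ck.py
python3 - <<'E'
from h import *
im=grab('top');cv2.imwrite('pics/t4.png',cv2.resize(im['frame'][110:310,100:300],None,fx=3,fy=3)[:,:,::-1])
E
```

```text
11.5 [533.  102.  146.5] [0.1 2.9 2.5]
12.9 [472.2 101.5 146.4] [0.3 3.3 1.6]
```

View pics/t4.png

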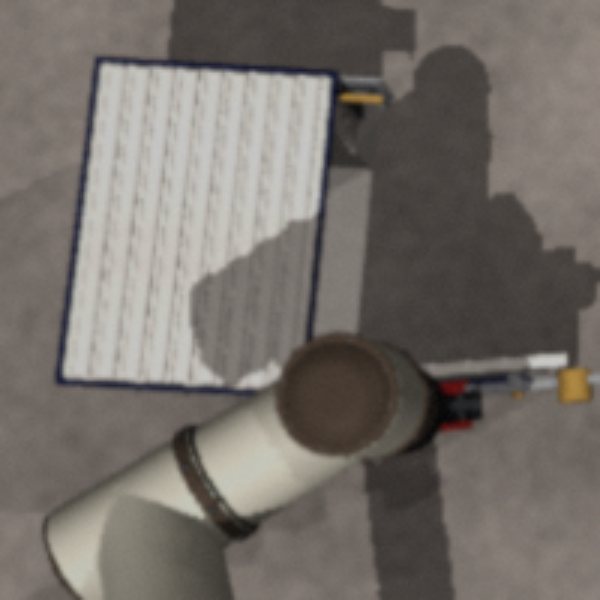

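The gate stands nearly square to the bin front, its top edge running from (430,365) to (565,358), about 85°. I'll give it a little more, then release the lever slowly.

```bash
python3 -m jog '[[[-0.026,0.01,0],[0,0,-0.012],1],[[-0.05,0.02,0],[0,0,-0.025],1],[[-0.075,0.03,0],[0,0,-0.037],1],[[-0.088,0.035,0],[0,0,-0.042],1],[[-0.088,0.035,0],[0,0,-0.042],1]]'>/dev/null; python3 ck.py
python3 -m jog '[[[0,0,0.01],[0,0,0],1],[[0,0,0.02],[0,0,0],1],[[0,0,0.03],[0,0,0],1],[[0,0,0.04],[0,0,0],1],[[0,0,0.05],[0,0,0],1],[[0,0,0.06],[0,0,0],1],[[0,0,0.07],[0,0,0],1],[[0,0,0.08],[0,0,0],1],[[0,0,0.09],[0,0,0],1],[[0,0,0.1],[0,0,0],1],[[0,0,0.11],[0,0,0],1],[[0,0,0.12],[0,0,0],1],[[0,0,0.13],[0,0,0],1],[[0,0,0.14],[0,0,0],1],[[0,0,0.15],[0,0,0],1],[[0.02,0,0.17],[0,0,0],1],[[0.04,0,0.19],[0,0,0],1],[[0.04,0,0.19],[0,0,0],1]]'>/dev/null; python3 ck.py
python3 -m jog '[[[0,0,0.1],[0,0,0],1],[[0,0,0.2],[0,0,0],1],[[0,0,0.4],[0,0,0],1],[[0,0,0.7],[0,0,0],1],[[0,0,1],[0,0,0],1],[[0,0,1],[0,0,0],1]]'>/dev/null; python3 ck.py
python3 -m jog '[[[-0.3,0.3,0.2],[0,0,0],1],[[-0.5,0.7,0.2],[0,0,0],1],[[-0.5,1,0.2],[0,0,0],1],[[-0.5,1,0.2],[0,0,0],1],[[-0.5,1,0.2],[0,0,0],1]]'>/dev/null; python3 ck.py
python3 - <<'E'
from h import *
im=grab('top');f=cv2.resize(im['frame'][160:310,180:320],None,fx=4,fy=4);a=im
P=np.array([[w(im,u,v) for u in range(180,320)] for v in range(180,300)])
hsv=cv2.cvtColor(im['frame'],cv2.COLOR_RGB2HSV)[180:300,180:320]
m=((hsv[...,0]<8)|(hsv[...,0]>172))&(hsv[...,1]>150)&(hsv[...,2]>60)
q=P[m&(P[...,2]>150)&(P[...,2]<166)];print(len(q),q.mean(0),cv2.boxPoints(cv2.minAreaRect(q[:,:2].astype(np.float32))).round(0))
im=grab('side');g=cv2.resize(im['frame'][90:190,190:330],(560,600))
cv2.imwrite('pics/t5.png',np.hstack([f[:,:400],g[:,:400]])[:,:,::-1])
E
```

```text
13.45 [463.1 104.8 146.2] [-0.3  1.5  2.6]
15.25 [468.1 105.  165.6] [ 0.2  0.6 -0.1]
15.85 [470.  105.7 270.9] [-0.4  0.2 -0.1]
16.35 [417.2 205.1 285.4] [-0.6 -1.4 -0.2]
321 [472.50570949  98.42094102 160.00900563] [[455.  64.]
 [491.  64.]
 [491. 130.]
 [455. 131.]]
```

View pics/t5.png

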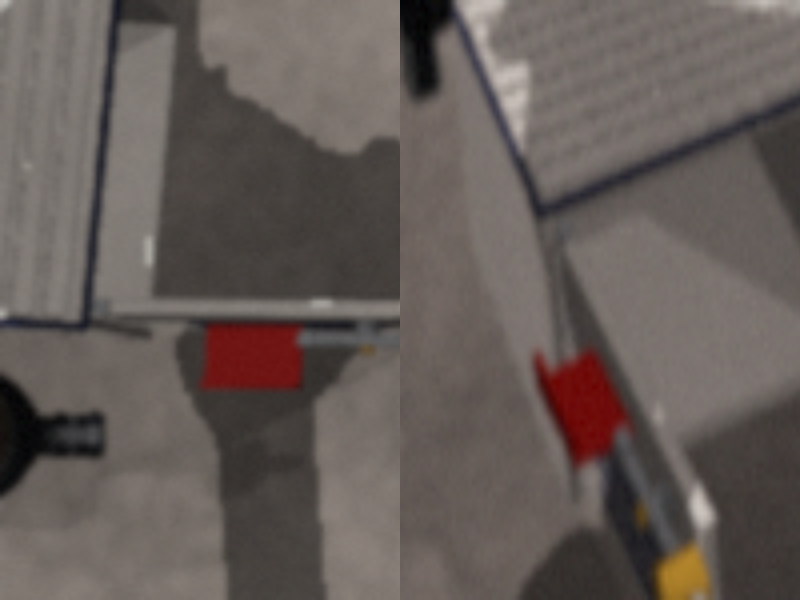

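The gate stands at about 86° and the tray floor is back at 160 mm, so the bar is level. The robot is clear of everything and the other things are untouched.

```bash
python3 -c "
from bench import *
print(job_done())"
```

```text
the job is handed in; nothing more can be done
None
```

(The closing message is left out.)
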